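Press a heel lift onto a foot orthotic in the bench screw press

TASK

Lay the foot orthotic flat and straight, cork side up, on the bed of the screw press, its heel under the platen and pushed back against the heel stop, and let go of it. Then wind the handwheel down until the platen just meets the cork heel lift and give it a quarter turn more from there, not over-tightening it; leave the press tight with your hands off it and the cups and the steel massage blade in the tray undisturbed.

Things in the scene. Friction and masses are not known exactly. Their poses are not given: they have to be found in the camera images.
- bed: Bed of the bench screw press: steel plate, about 60 mm above the table, fixed to its base. Origin: on its upper face, straight below the screw. x points to the back of the press, away from its open front where work goes in; y left, z up. Plate: x -105 to +55 mm, y -50 to +50 mm.
- heel_stop (a point): Middle of the front face of the heel stop, a steel bar 70 mm wide and 12 mm high across the back of the bed; this point is on the bed's surface, 34 mm behind the bed's origin. Axes as the bed's.
- press: Base of the press, on the table below the screw. Axes as the bed's. Two columns 24 mm thick stand at x 0, y -75 and +75 mm, joined by a crosshead 50 mm deep, its underside about 77 mm above the bed. The platen, 70 mm deep, 100 mm wide, backed with rubber, hangs on the screw above the bed's origin; at the start its underside is 28 to 35 mm above the bed, never the same.
- orthotic: Foot orthotic: hard black plate like a foot sole, 212 mm long, 8 mm thick, with a hard cork heel lift on top (56 x 52 mm, 12 mm thick; heel 20 mm high in all). About 0.12 kg. Origin: underside, below the middle of the lift; x to the heel end (32 mm off), z up. Starts cork side up on the towel, 5 mm above the table, in a steel tray with a 26 mm rim.
- ball_centre (a point): The orthotic at the ball of the foot, half-way up the plate, on its centre line: the place to grip. 66 mm wide here, sides straight and parallel for 48 mm. Axes as the orthotic's: the heel end is 150 mm away along +x, the toe end 62 mm along -x. With the heel at the stop this point is 116 mm in front of the screw's axis.
- heel_end (a point): The rounded heel end of the orthotic, half-way up the plate (4 mm above its underside), on its centre line. Axes as the orthotic's.
- wheel_hub (a point): Centre of the level handwheel (125 mm across, rim top 7 mm higher) on the screw's axis. Clockwise seen from above screws the platen down, wheel and platen sinking 8 mm a turn. The screw stays where it is left. Turning it free takes about 9 N at the crank handle; once the platen bears on the work this climbs steadily, by about 6 N over a quarter turn.
- crank_centre (a point): Crank handle of the handwheel: upright black grip, 22 mm diameter, 48 mm high, spinning freely on its pin 50 mm from the wheel's axis. This point is in its middle, 24 mm below its top and 33 mm above the wheel's centre plane; it goes round and sinks with the wheel.
- cup_large: Bystander: clear cupping cup with a blue valve, 56 mm across, 78 mm high, mouth down in the tray. Origin: centre of its underside.
- cup_small: Bystander: clear cupping cup with a blue valve, 42 mm across, 70 mm high, mouth down in the tray. Origin: centre of its underside.
- blade: Bystander: curved steel massage blade, about 175 mm long, 22 mm wide, 5 mm thick, lying in the tray. Origin: underside, middle.
Things that resemble listed ones, but are neither listed nor needed, are in the scene too. There is more than one size of the orthotic; the one meant has the size given above.

How it is judged:
On the way, in this order (a step that is already met when the one before it is completed fails the run):
1. the orthotic lies flat on the bed, heel against the stop, let go and not yet pressed (x of heel_end in the frame of bed above 0.029 m and y of heel_end in the frame of bed between -0.012 and 0.012 m and z of heel_end in the frame of bed below 0.007 m and angle between the x axis of heel_end and the x axis of bed, either way round below 0.17 rad and contact force between the fingers and orthotic below 0.5 N and contact force between orthotic and bed below 15 N), for 0.2 s.
2. the platen has met the heel lift and bears on it (x of heel_end in the frame of bed above 0.029 m and y of heel_end in the frame of bed between -0.012 and 0.012 m and z of heel_end in the frame of bed below 0.007 m and angle between the x axis of heel_end and the x axis of bed, either way round below 0.17 rad and contact force between orthotic and bed above 25 N), for 0.1 s.
At the end, for the whole second after the job is handed in: Orthotic flat on the bed, heel within 5 mm of the stop, 12 mm of the middle, 10 degrees of straight; the press left bearing on it with the load of a quarter turn past contact, give or take a twelfth of a turn (155 to 325 N; a quarter turn gives about 235 N) (x of heel_end in the frame of bed above 0.029 m and y of heel_end in the frame of bed between -0.012 and 0.012 m and z of heel_end in the frame of bed below 0.007 m and angle between the x axis of heel_end and the x axis of bed, either way round below 0.17 rad and contact force between orthotic and bed between 155 and 325 N and linear speed of orthotic below 0.01 m/s); the robot touches nothing.
It fails at once if the press is over-tightened: more than half a turn past contact (480 N) (contact force between orthotic and bed above 480 N).
It fails at once if the large cup is moved by more than 25 mm (distance of cup_large from where it was at the start of the episode above 0.025 m).
It fails at once if the small cup is moved by more than 25 mm (distance of cup_small from where it was at the start of the episode above 0.025 m).
It fails at once if the steel blade is moved by more than 25 mm (distance of blade from where it was at the start of the episode above 0.025 m).
It also fails if it takes over 72 s, if anything falls off the work surface, if the arm or the gripper's body presses on something with over 40 N, if the wrist force passes 120 N, or if a joint passes its speed limit or range.

ROBOT

A 7-joint arm with a two-finger parallel gripper is mounted at the origin on the work surface. World frame = base frame: x ahead of the robot, y to its left, z up, the work surface at z = 0. Lengths are in m, angles in rad, forces in N, time in s.
With the tool pointing down it reaches from about 0.4 to 0.85 m from the base axis. Payload 10.4 kg.
Tool frame: the origin (TCP) lies at the very end of the fingers, on their centre line; the grasp point (between the pads) lies 19 mm behind it; z points along the fingers, y is the line along which they close (so a half turn about z gives the same grasp; the last joint's range is limited). The gripper opens to 87 mm and grips with 3 to 60 N. Pads are 19 mm wide; open, the fingers measure 117 mm over their backs; the gripper's body (75 mm by 190 mm) begins 51 mm behind the grasp point.
Start: joints at [1.314, 0.332, -0.065, 1.46, 0.022, 1.35, -0.088], TCP at [0.145, -0.608, 0.223] pointing down, gripper open.
Joint ranges: [-2.6, 2.6], [-0.5, 2.12], [-1.47, 1.34], [0.16, 2.42], [-1.27, 4.41], [0.06, 2.06], [-2.6, 2.6]. Speed limits (rad/s): [2.22, 2.22, 2.79, 2.79, 3.14, 3.14, 3.14].

INTERFACE

Orientations are given as a unit quaternion [x, y, z, w].
In Python, from bench import r gives the robot as it stands.
- The arm moves only by the shell command python3 -m crank 'ROWS' [FORCE]. ROWS is JSON, a list that holds one entry, the list of rows, each a list of 5 numbers: the shift along the tool's x, y, z in mm, then the turn about the tool's z in degrees, then the opening, from -1 (shut) to 1 (fully open). A call has 1 to 20 rows; each row is the pose to reach, as a shift and turn from the pose commanded when the call began, along the tool's axes at that moment; what a row does not reach only later rows make up. A row lasts 1/10 s, in which the tool goes at most 50 mm and 8.59 degrees, less where a joint would pass 70% of its speed; a pose out of reach is approached as far as the arm can. A call with a gripper value outside its range is refused whole. The fingers move at their own pace and stop on an object; FORCE is the grip in N (left out, the last holds). Time passes only in rows, so rows that repeat a pose let the fingers close. It gives the time, the measured TCP pose, the force, the opening and the grip force at its end, in the units of the state.
- r.read_state(): the state, without advancing time (a new reading comes with each control period).
- r.camera(name): name is "scene" or "top"; returns a dict with "image" (384x512x3 uint8, red, green, blue), "vfov" (degrees; the focal length in pixels is half the picture's height over the tangent of half this angle, whatever the lens; pixels are square), "cx", "cy" (the principal point, pixels), "eye" and "attitude" of the camera in the world. Camera axes: x right, y down, z forward; pixel columns grow to the right and rows downward; lengths in m; the calibration is good to about 2 mm. A picture is of the moment at which its call begins. There is no depth.
- r.close_job(): hands the job in; it is judged then, once.
The state is a dict: "time": time; "joint_positions": joint angles; "joint_vel": joint speeds; "joint_torque": joint torques, N m; "ee_pos": TCP position; "eef_rot": TCP orientation; "ft_force": force on the tool from outside, world axes, zero at the start; "torque": the same for the moment, N m; "width": finger opening in m; "grip_force": force on a finger pad.
Only numpy, scipy, OpenCV 4.12 (cv2) and the standard library are available. Lean on these libraries where they do the work, as an engineer would, in place of code of your own. Each camera call takes 0.05 s, during which the arm holds its last target. There are 200 camera calls.

## Working session

There is one attempt and no reset: what is moved stays moved. The work goes in short steps, Python scripts to look and compute and a shell command to move; the robot and the scene stay as the last step left them, time stands still between calls to the robot, and variables do not carry over. Pictures are saved under pics/ and viewed, at most 10 in all, crops included, and the job is handed in when it is done.

```bash
ls; mkdir -p pics; cat > h.py <<'E'
import numpy as np, cv2
from bench import r
from scipy.spatial.transform import Rotation as R
def cam(n):
    c=r.camera(n); c['f']=192/np.tan(np.radians(c['vfov'])/2)
    a=np.array(c['attitude'],float); c['R']=R.from_quat(a).as_matrix() if a.shape==(4,) else a
    return c
def ray(c,u,v):
    return np.array(c['eye']),c['R']@np.array([(u-c['cx'])/c['f'],(v-c['cy'])/c['f'],1])
def onz(c,u,v,z):
    e,d=ray(c,u,v); return e+d*(z-e[2])/d[2]
def proj(c,p):
    q=c['R'].T@(np.array(p)-c['eye']); return q[:2]/q[2]*c['f']+[c['cx'],c['cy']]
def save(c,n,box=None,s=1):
    im=c['image'][:,:,::-1]
    if box: im=im[box[1]:box[3],box[0]:box[2]]
    cv2.imwrite('pics/'+n,cv2.resize(im,None,fx=s,fy=s,interpolation=cv2.INTER_CUBIC))
E
python3 - <<'E'
from h import *
for n in('top','scene'):
    c=cam(n); save(c,n+'0.png',s=1.5); print(n,c['eye'],c['attitude'],c['vfov'],c['cx'],c['cy'])
s=r.read_state(); print(s['time'],s['ee_pos'],s['eef_rot'],s['ft_force'],s['width'])
E
```

```text
pics
top [ 0.29087825 -0.11799507  1.41665738] [ 0.70538014 -0.70523598  0.05101369 -0.04978628] 43.22735123541952 251.50342552099292 192.00940988601525
scene [ 1.21569303 -0.72451703  0.84911694] [ 0.80251692  0.38917331 -0.18947988 -0.41061916] 47.74277701436925 257.3547784851137 192.99764397659678
0.1 [ 0.14472829 -0.60765739  0.2218518 ] [ 9.93172085e-01  1.16656833e-01 -9.49869769e-05 -6.19523126e-04] [-0.26416324 -0.15106614 -0.48825915] 0.08702617150876488
```

View pics/top0.png

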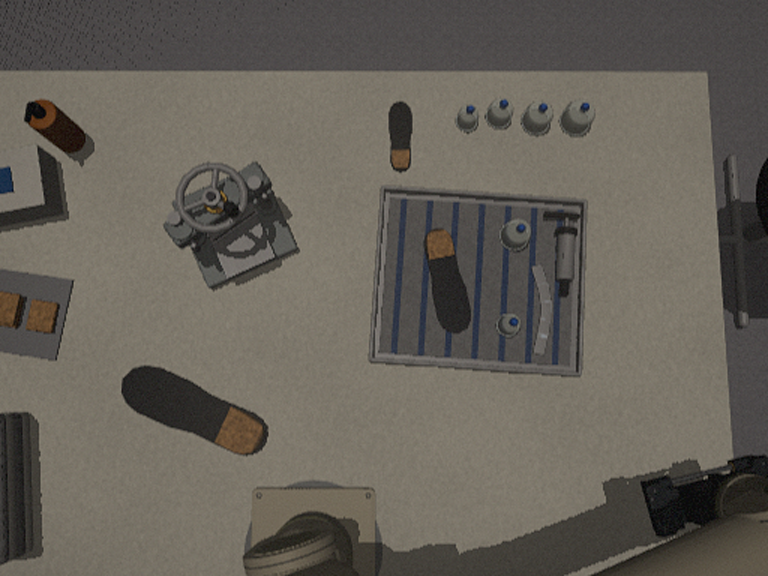

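View pics/scene0.png

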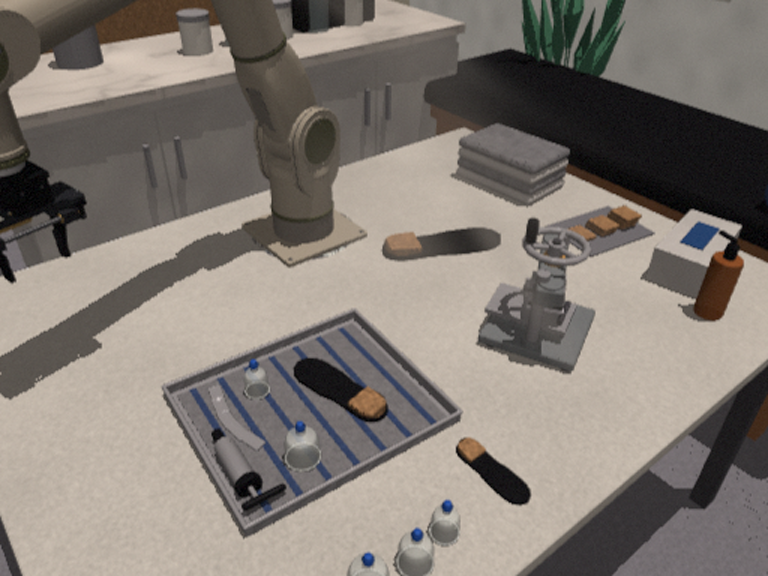

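The top view (768x576, scaled 1.5) shows three soles that could be mistaken for the target:
- (448,280) lies in the tray.
- (400,135) is a small one on the table.
- (195,410) is a large one on the table.

The one in the tray fits the description, so I'll check its length and take a close crop.

```bash
python3 - <<'E'
from h import *
c=cam('top'); im=c['image']; hsv=cv2.cvtColor(im,cv2.COLOR_RGB2HSV)
x0,y0,x1,y1=272,140,325,230
sub=hsv[y0:y1,x0:x1]
cork=((sub[...,0]<22)&(sub[...,1]>90)&(sub[...,2]>60)).astype(np.uint8)
dark=(sub[...,2]<55).astype(np.uint8)
def big(m):
    n,l,s,ce=cv2.connectedComponentsWithStats(m); k=1+np.argmax(s[1:,4]); return (l==k).astype(np.uint8),s[k],ce[k]
ck,s1,c1=big(cork); dk,s2,c2=big(dark); print(s1,c1,s2,c2)
def pts(m,z):
    v,u=np.nonzero(m); return np.array([onz(c,a+x0,b+y0,z)[:2] for a,b in zip(u,v)])
P=pts(dk,.013);K=pts(ck,.025)
kc=(K.max(0)+K.min(0))/2
for n,p in(('plate',P),('cork',K)):
    rr=cv2.minAreaRect((p*1000).astype(np.float32)); print(n,rr,p.mean(0))
A=np.vstack([P,K]); rr=cv2.minAreaRect((A*1000).astype(np.float32)); print('all',rr)
a=cv2.resize(im[135:235,265:335,::-1],None,fx=5,fy=5,interpolation=cv2.INTER_CUBIC)
b=cv2.resize(im[95:195,105:205,::-1],None,fx=4.4,fy=5,interpolation=cv2.INTER_CUBIC)
cv2.imwrite('pics/close1.png',np.hstack([a,b]))
E
```

```text
[ 12  13  19  20 294] [20.72108844 22.7244898 ] [  10   16   32   66 1076] [26.93680297 54.93494424]
plate ((505.44970703125, -255.67703247070312), (200.89950561523438, 66.91535186767578), 11.035038948059082) [ 0.48410178 -0.25910003]
cork ((579.1024780273438, -240.58023071289062), (54.257720947265625, 50.60637283325195), 11.484537124633789) [ 0.57745285 -0.24105035]
all ((506.37811279296875, -255.49598693847656), (202.791259765625, 66.91535186767578), 11.035038948059082)
```

View pics/close1.png

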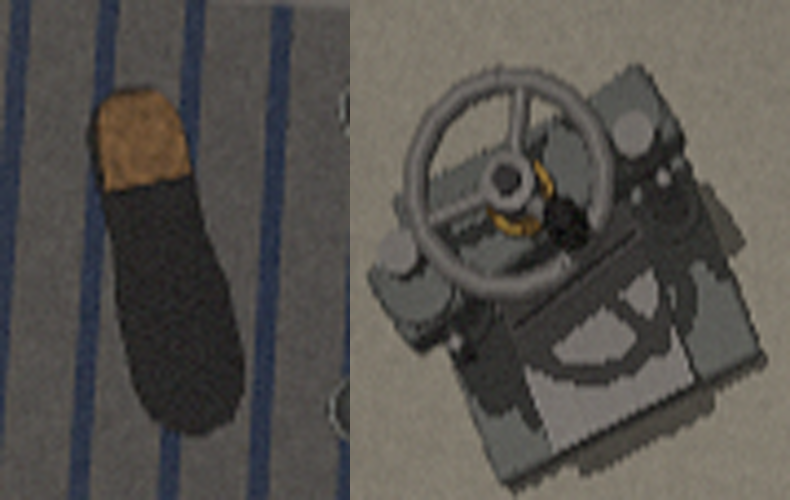

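The tray sole measures about 205–212 mm long with 54x51 mm cork, so it is the one meant. Its cork is at crop (145,140). On the right, the hub is at crop (508,182), the columns at (632,135) and (400,250), and the bed's front edge runs (550,455)–(692,378). Next I need the press from the scene view.

```bash
python3 - <<'E'
from h import *
c=cam('scene'); save(c,'press_s.png',(310,135,405,250),5)
c=cam('top')
q=lambda x,y:(105+(x-350)/4.4-.4,95+y/5-.4)
for n,p,z in(('bedL',(550,455),.06),('bedR',(692,378),.06),('colR',(632,135),.16),('colL',(400,250),.16),('hub',(508,182),.2),('hub',(508,182),.24),('baseL',(515,490),.03),('baseR',(765,362),.03),('crank',(566,222),.25)):
    print(n,onz(c,*q(*p),z).round(4))
E
```

```text
bedL [0.504 0.167 0.06 ]
bedR [0.5484 0.0765 0.06  ]
colR [0.6616 0.1014 0.16  ]
colL [0.5985 0.2398 0.16  ]
hub [0.6247 0.1665 0.2   ]
hub [0.6137 0.1572 0.24  ]
baseL [0.4882 0.1957 0.03  ]
baseR [0.5636 0.0327 0.03  ]
crank [0.5907 0.1216 0.25  ]
```

View pics/press_s.png

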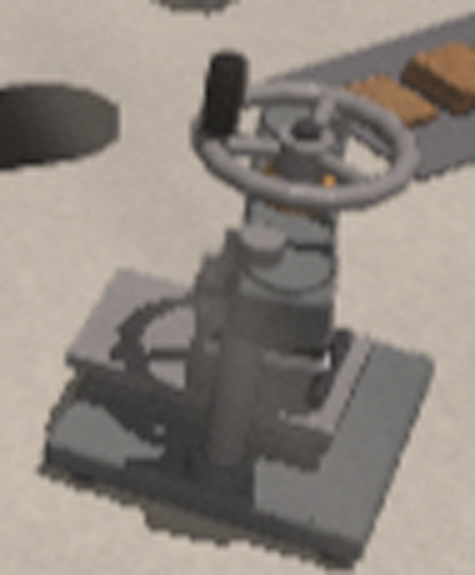

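```bash
cat >> h.py <<'E'
def tri(c1,p1,c2,p2):
    e1,d1=ray(c1,*p1);e2,d2=ray(c2,*p2)
    s=np.linalg.lstsq(np.c_[d1,-d2],e2-e1,rcond=None)[0]
    a,b=e1+d1*s[0],e2+d2*s[1]; return ((a+b)/2).round(4),np.linalg.norm(a-b).round(4)
E
python3 - <<'E'
from h import *
t=cam('top');s=cam('scene')
def blob(c,b):
    sub=c['image'][b[1]:b[3],b[0]:b[2]].max(2); n,l,st,ce=cv2.connectedComponentsWithStats((sub<32).astype(np.uint8)); k=1+np.argmax(st[1:,4])
    v,u=np.nonzero(l==k); print('blob',u.min()+b[0],u.max()+b[0],v.min()+b[1],v.max()+b[1]); return ce[k]+[b[0],b[1]],cv2.minAreaRect(np.c_[u+b[0],v+b[1]].astype(np.float32))
bt=blob(t,(145,128,165,150));bs=blob(s,(345,140,362,165)); print(bt,bs)
print('crank',tri(t,bt[0],s,bs[0]))
q=lambda x,y:(105+(x-350)/4.4-.4,95+y/5-.4); w=lambda x,y:(310+x/5-.4,135+y/5-.4)
print('hub',tri(t,q(508,182),s,w(308,130)))
print('colR top',tri(t,q(632,135),s,w(262,242)))
print('bedFL',onz(s,*w(72,362),.06), 'bedFR?',onz(s,*w(125,272),.06),'bed BR',onz(s,*w(325,430),.06))
print('base FR',onz(s,*w(42,470),0),'base BR',onz(s,*w(345,568),0))
print(s and r.read_state()['time'])
# wheel rim ellipse extremes
E
```

```text
blob 149 158 134 144Traceback (most recent call last):
  File "<stdin>", line 6, in <module>
  File "<stdin>", line 4, in blob
    return _wrapfunc(a, 'argmax', axis=axis, out=out, **kwds)
    return bound(*args, **kwds)
ValueError: attempt to get argmax of an empty sequence
```

```bash
python3 - <<'E'
from h import *
t=cam('top');s=cam('scene')
def blob(c,b,th):
    sub=c['image'][b[1]:b[3],b[0]:b[2]].max(2); n,l,st,ce=cv2.connectedComponentsWithStats((sub<th).astype(np.uint8)); k=1+np.argmax(st[1:,4])
    v,u=np.nonzero(l==k); print('blob',u.min()+b[0],u.max()+b[0],v.min()+b[1],v.max()+b[1]); return ce[k]+[b[0],b[1]]
bt=blob(t,(145,128,165,150),32);bs=blob(s,(345,140,362,165),62); print(bt,bs)
print('crank',tri(t,bt,s,bs))
q=lambda x,y:(105+(x-350)/4.4-.4,95+y/5-.4); w=lambda x,y:(310+x/5-.4,135+y/5-.4)
print('hub',tri(t,q(508,182),s,w(308,130)))
print('colR top',tri(t,q(632,135),s,w(262,242)))
print('bedFR',onz(s,*w(72,362),.06), 'bedFL',onz(s,*w(125,272),.06),'bed BR',onz(s,*w(325,430),.06))
print('base FR',onz(s,*w(42,470),0),'base BR',onz(s,*w(345,568),0))
E
```

```text
blob 149 158 134 144
blob 350 358 146 162
[153.65517241 139.56896552] [354.04716981 153.82075472]
crank (array([0.5923, 0.1242, 0.2401]), np.float64(0.0014))
hub (array([0.6216, 0.1642, 0.2174]), np.float64(0.0046))
colR top (array([0.6537, 0.0969, 0.1888]), np.float64(0.0015))
bedFR [0.55765166 0.07125755 0.06      ] bedFL [0.51362798 0.16381059 0.06      ] bed BR [0.69022722 0.14056324 0.06      ]
base FR [0.5703188  0.04177552 0.        ] base BR [0.73610403 0.11789987 0.        ]
```

Press origin is about (.6217, .165) with yaw 25°. The orthotic's yaw is 11° and I'll grip near (.460, -.2646), so I move above it now.

```bash
python3 -m crank '[[[40,-27,0,0,1],[80,-54,0,0,1],[120,-81,0,0,1],[160,-108,0,1,1],[200,-135,0,1,1],[240,-162,0,2,1],[280,-189,0,2,1],[320,-216,0,2.4,1],[355,-240,0,2.4,1],[375,-254,20,2.4,1],[386,-261,50,2.4,1],[386,-261,90,2.4,1],[386,-261,130,2.4,1],[386,-261,150,2.4,1],[386,-261,160,2.4,1],[386,-261,160,2.4,1],[386,-261,160,2.4,1]]]' 50
python3 - <<'E'
from h import *
c=cam('scene'); save(c,'s1.png',(90,190,330,360),3.2)
s=r.read_state(); print(s['ee_pos'],R.from_quat(s['eef_rot']).as_matrix()[:2,0],s['ft_force'])
E
```

```text
time: 2.15
ee_pos: [0.4606, -0.2651, 0.0638]
eef_rot: [0.995, 0.096, 0.001, 0.0]
ft_force: [0.4, -0.9, 0.4]
width: 0.0875
grip_force: 0.0
[ 0.46079807 -0.26520173  0.06403676] [0.98165514 0.19065717] [-0.45052812 -0.33266701  0.23553546]
```

View pics/s1.png

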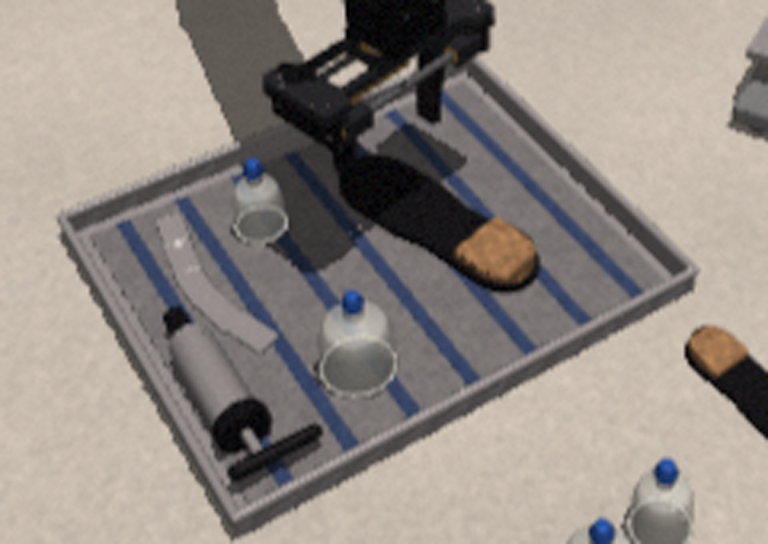

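The open gripper straddles the sole's toe region, around crop (390,150), and is clear of the cups. I'll descend and grip.

```bash
python3 -m crank '[[[0,0,20,0,1],[0,0,40,0,1],[0,0,50,0,1],[0,0,56,0,1],[0,0,56,0,1],[0,0,56,0,1]]]' 50
python3 -m crank '[[[0,0,0,0,-1],[0,0,0,0,-1],[0,0,0,0,-1],[0,0,0,0,-1],[0,0,0,0,-1],[0,0,0,0,-1]]]' 50
```

```text
time: 2.8
ee_pos: [0.4604, -0.265, 0.0074]
eef_rot: [0.995, 0.096, 0.001, 0.0]
ft_force: [0.0, 0.9, -0.6]
width: 0.0868
grip_force: 0.0
time: 3.4
ee_pos: [0.46, -0.2648, 0.0068]
eef_rot: [0.995, 0.096, 0.0, 0.0]
ft_force: [-0.9, 0.6, 3.2]
width: 0.0651
grip_force: 50.0
```

```bash
python3 -m crank '[[[0,0,-15,0,-1],[0,0,-40,0,-1],[0,0,-75,0,-1],[0,0,-105,0,-1],[0,0,-115,0,-1],[0,-30,-115,0,-1],[2,-60,-115,-2,-1],[4,-95,-115,-4,-1],[6,-130,-115,-6,-1],[8,-165,-115,-8,-1],[10,-200,-115,-10,-1],[12,-235,-115,-12,-1],[14,-270,-115,-14,-1],[16,-300,-115,-14,-1],[17,-325,-115,-14,-1],[17,-335,-115,-14,-1],[17,-335,-115,-14,-1],[17,-335,-115,-14,-1]]]' 50
python3 - <<'E'
from h import *
c=cam('top'); a=c['image'][95:240,105:235,::-1]; d=cam('scene'); b=d['image'][120:265,280:410,::-1]
cv2.imwrite('pics/m2.png',cv2.resize(np.hstack([a,b]),None,fx=3,fy=3,interpolation=cv2.INTER_CUBIC))
s=r.read_state(); print(s['ee_pos'],R.from_quat(s['eef_rot']).as_matrix().round(4),s['ft_force'],s['torque'],s['width'])
E
```

```text
time: 5.2
ee_pos: [0.4126, 0.0662, 0.1214]
eef_rot: [0.976, 0.216, -0.0, 0.0]
ft_force: [-0.3, 0.1, -1.6]
width: 0.0651
grip_force: 50.0
[0.41275791 0.06603835 0.12137823] [[ 9.072e-01  4.208e-01 -4.000e-04]
 [ 4.208e-01 -9.072e-01 -2.000e-04]
 [-4.000e-04  1.000e-04 -1.000e+00]] [-0.39916036 -0.30928074 -1.49183557] [-0.07877754  0.02579219 -0.03449919] 0.06502202279241864
```

View pics/m2.png

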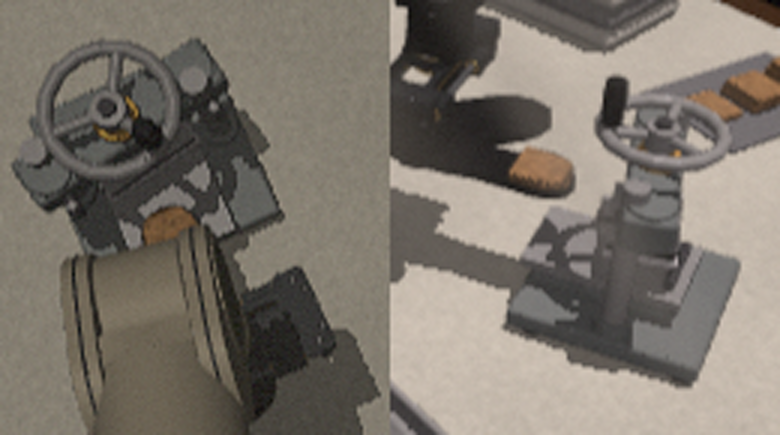

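The orthotic is held level, with the heel in front of the bed: cork at crop (170,225) in the top view and (540,170) in the scene view. I'll compare where the cork should be with what the pictures show.

```bash
cat >> h.py <<'E'
B0=np.array([.6217,.165,.06]); yb=np.radians(25); BX=np.array([np.cos(yb),np.sin(yb),0]); BY=np.array([-BX[1],BX[0],0])
def corkmask(c,b):
    h=cv2.cvtColor(c['image'][b[1]:b[3],b[0]:b[2]],cv2.COLOR_RGB2HSV)
    m=((h[...,0]<22)&(h[...,1]>90)&(h[...,2]>60)).astype(np.uint8)
    n,l,s,ce=cv2.connectedComponentsWithStats(m); k=1+np.argmax(s[1:,4]); v,u=np.nonzero(l==k); return np.c_[u+b[0],v+b[1]]
E
python3 - <<'E'
from h import *
t=cam('top');s=cam('scene'); st=r.read_state(); p=st['ee_pos']; zt=p[2]+.019
m=corkmask(s,(310,160,350,190)); print('scene cork u',m[:,0].min(),m[:,0].max(),'v',m[:,1].min(),m[:,1].max(),m.mean(0))
for z in (zt-.004,zt,zt+.004):
    q=np.array([onz(s,*a,z) for a in m]); d=q-B0; print(z,(d@BX).min()*1e3,(d@BX).max()*1e3,(d@BY).min()*1e3,(d@BY).max()*1e3)
m=corkmask(t,(145,160,175,180)); q=np.array([onz(t,*a,zt) for a in m]); d=q-B0;print('top',(d@BX).max()*1e3,(d@BY).min()*1e3,(d@BY).max()*1e3)
e=np.array([p[0],p[1],zt])-B0; print('exp cork far end',(e@BX)*1e3+151,'y',e@BY*1e3)
# toe/heel by triangulation of cork far tip
E
```

```text
scene cork u 320 339 v 169 182 [329.27222222 175.62777778]
0.13642176562625943 -133.32396577082432 -81.10089125541202 -34.8717213270578 25.870269267553002
0.14042176562625944 -131.66413505885632 -79.7341624284692 -40.60958417902945 19.791492133749657
0.14442176562625944 -130.00430434688815 -78.36743360152633 -46.347447031001046 13.712714999946318
top -82.26526172791426 -24.605237031964794 23.116548249887796
exp cork far end -80.0534383440322 y -1.0752699655411275
```

```bash
python3 -m crank '[[[0,-1,-0,0,-1],[0,-1,25,0,-1],[0,-1,45,0,-1],[0,-1,54,0,-1],[0,-1,54,0,-1],[0,-1,54,0,-1]]]' 50
python3 -m crank '[[[0,0,1,0,-1],[0,0,2,0,-1],[0,0,3,0,-1],[0,0,3,0,-1],[0,0,3,0,-1]]]' 50
```

```text
time: 6.0
ee_pos: [0.4126, 0.0684, 0.0681]
eef_rot: [0.976, 0.216, 0.0, -0.0]
ft_force: [0.2, -0.3, -1.1]
width: 0.0651
grip_force: 50.0
time: 6.5
ee_pos: [0.4123, 0.0683, 0.0646]
eef_rot: [0.976, 0.216, 0.0, 0.0]
ft_force: [-0.3, -0.9, -2.2]
width: 0.0649
grip_force: 50.0
```

```bash
python3 -m crank '[[[15,0,0,0,-1],[40,0,0,0,-1],[65,0,0,0,-1],[85,0,0,0,-1],[95,0,0,0,-1],[100,0,0,0,-1],[100,0,0,0,-1],[100,0,0,0,-1]]]' 50
python3 -m crank '[[[0,0,1,0,-1],[0,0,2,0,-1],[0,0,2,0,-1],[0,0,2,0,-1]]]' 50
```

```text
time: 7.3
ee_pos: [0.5022, 0.1101, 0.0644]
eef_rot: [0.976, 0.216, -0.0, 0.0]
ft_force: [-0.4, 1.0, -0.4]
width: 0.0653
grip_force: 50.0
time: 7.7
ee_pos: [0.5028, 0.1104, 0.0626]
eef_rot: [0.976, 0.216, 0.0, 0.0]
ft_force: [-0.8, -0.4, -1.3]
width: 0.0647
grip_force: 50.0
```

```bash
python3 -m crank '[[[2,0,0,0,-1],[4,0,0,0,-1],[6,0,0,0,-1],[8,0,0,0,-1],[8,0,0,0,-1]]]' 50
python3 -m crank '[[[1,0,0,0,-1],[2,0,0,0,-1],[3,0,0,0,-1],[4,0,0,0,-1],[4,0,0,0,-1]]]' 50
```

```text
time: 8.2
ee_pos: [0.5092, 0.1136, 0.0619]
eef_rot: [0.976, 0.216, -0.001, 0.0]
ft_force: [-4.6, -1.3, -1.2]
width: 0.065
grip_force: 50.0
time: 8.7
ee_pos: [0.5094, 0.1137, 0.0617]
eef_rot: [0.976, 0.216, -0.005, 0.001]
ft_force: [-22.7, -9.4, 18.5]
width: 0.0653
grip_force: 50.0
```

```bash
python3 -m crank '[[[-2,0,0,0,-1],[-3.5,0,0,0,-1],[-3.5,0,0,0,-1],[-3.5,0,0,0,-1]]]' 50
python3 -m crank '[[[0,0,1,0,-1],[0,0,1,0,-1],[0,0,1,0,-1]]]' 50
```

```text
time: 9.1
ee_pos: [0.5093, 0.1136, 0.0619]
eef_rot: [0.976, 0.216, -0.001, 0.0]
ft_force: [-6.2, -2.2, -1.1]
width: 0.065
grip_force: 50.0
time: 9.4
ee_pos: [0.5093, 0.1136, 0.0617]
eef_rot: [0.976, 0.216, -0.002, 0.001]
ft_force: [-12.3, -3.9, 11.3]
width: 0.0653
grip_force: 50.0
```

```bash
python3 -m crank '[[[0,0,0,0,0.85],[0,0,0,0,0.85],[0,0,0,0,0.85],[0,0,0,0,0.85],[0,0,0,0,0.85],[0,0,0,0,0.85]]]' 50
python3 -m crank '[[[0,0,-20,0,1],[0,0,-50,0,1],[-10,0,-80,0,1],[-30,0,-110,0,1],[-50,0,-150,0,1],[-70,0,-190,0,1],[-80,0,-220,0,1],[-80,0,-220,0,1],[-80,0,-220,0,1]]]' 50
python3 - <<'E'
from h import *
c=cam('top'); a=c['image'][95:240,105:235,::-1]; d=cam('scene'); b=d['image'][120:265,280:410,::-1]
cv2.imwrite('pics/m3.png',cv2.resize(np.hstack([a,b]),None,fx=3,fy=3,interpolation=cv2.INTER_CUBIC))
E
```

```text
time: 10.0
ee_pos: [0.5106, 0.1142, 0.0615]
eef_rot: [0.976, 0.216, 0.0, -0.0]
ft_force: [1.0, 0.6, 0.1]
width: 0.0802
grip_force: 0.0
time: 10.9
ee_pos: [0.4383, 0.0803, 0.2819]
eef_rot: [0.976, 0.216, 0.001, 0.001]
ft_force: [0.2, -0.6, -1.0]
width: 0.0869
grip_force: 0.0
```

View pics/m3.png

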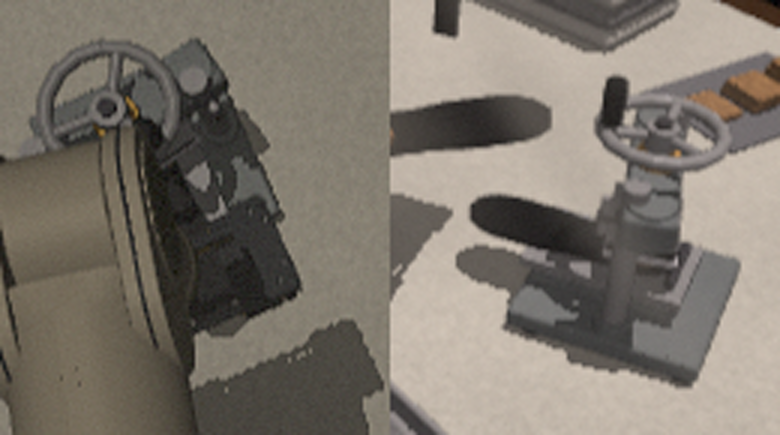

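The sole lies on the bed with its toe at crop (470,210). I'll check that against the expected toe point while moving above the crank.

```bash
python3 -m crank '[[[20,3,0,0,1],[50,8,0,0,1],[85,13,0,0,1],[120,19,0,0,1],[145,23,0,0,1],[158,25,0,0,1],[158,25,0,0,1],[158,25,0,0,1]]]' 50
python3 - <<'E'
from h import *
d=cam('scene')
for x,y in((-178,0),(-116,33),(-116,-33)): print(x,y,proj(d,B0+BX*x/1e3+BY*y/1e3+[0,0,.006]).round(1))
hs=d['image'].max(2)[180:215,300:345]; n,l,st,ce=cv2.connectedComponentsWithStats((hs<60).astype(np.uint8));k=1+np.argmax(st[1:,4]); print('dark blob',st[k]+[300,180,0,0,0])
b=d['image'][90:265,260:430,::-1]
cv2.imwrite('pics/m4.png',cv2.resize(b,None,fx=3.4,fy=3.4,interpolation=cv2.INTER_CUBIC))
print(r.read_state()['ee_pos'])
E
```

```text
time: 11.8
ee_pos: [0.5912, 0.1249, 0.2801]
eef_rot: [0.976, 0.217, -0.001, -0.0]
ft_force: [-0.1, 0.6, -0.1]
width: 0.0872
grip_force: 0.0
-178 0 [305.8 188. ]
-116 33 [328.3 187.8]
-116 -33 [321.2 199.2]
dark blob [307 186  38  20 495]
[0.59111675 0.12465892 0.28073769]
```

View pics/m4.png

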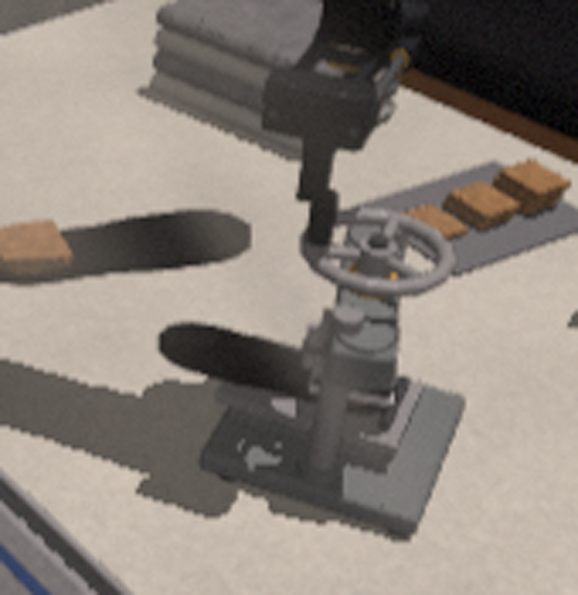

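The toe is within about 1 px of where it should be, and the fingers straddle the crank grip at crop (322,215). I'll descend and grip the crank.

```bash
python3 -m crank '[[[0,0,15,0,1],[0,0,30,0,1],[0,0,45,0,1],[0,0,50,0,1],[0,0,50,0,1]]]' 50
python3 -m crank '[[[0,0,0,0,-1],[0,0,0,0,-1],[0,0,0,0,-1],[0,0,0,0,-1],[0,0,0,0,-1],[0,0,0,0,-1],[0,0,0,0,-1],[0,0,0,0,-1],[0,0,0,0,-1]]]' 45
python3 - <<'E'
from h import *
s=r.read_state(); print(s['ee_pos'],s['ft_force'],s['torque'],R.from_quat(s['eef_rot']).as_matrix()[:2,:2])
E
```

```text
time: 12.35
ee_pos: [0.5913, 0.1241, 0.2303]
eef_rot: [0.976, 0.216, -0.001, 0.0]
ft_force: [0.1, -0.5, 0.9]
width: 0.0871
grip_force: 0.0
time: 13.25
ee_pos: [0.592, 0.124, 0.2315]
eef_rot: [0.976, 0.216, 0.0, 0.0]
ft_force: [3.4, -8.2, 0.7]
width: 0.023
grip_force: 4.6
[0.59201996 0.1239607  0.23153854] [ 3.39997475 -8.17175986  0.73343973] [-1.89035464 -0.8620042   0.03265299] [[ 0.90646879  0.42227263]
 [ 0.42227282 -0.9064684 ]]
```

```bash
cat > plan.py <<'E'
import sys; from h import *
HUB=np.array([.6216,.1642])
def ang(p): d=np.array(p[:2])-HUB; d1=d@BX[:2]; d2=-d@BY[:2]; return np.degrees(np.arctan2(d2,d1))%360,np.hypot(d1,d2)*1e3
def table(p0,step,n,rad=50.):
    f0=np.radians(p0)
    for i in range(1,n+1):
        f=f0+np.radians(step*i); print([float(x) for x in (round(rad*(np.cos(f)-np.cos(f0)),1),round(rad*(np.sin(f)-np.sin(f0)),1),round(8*step*i/360,2))],end=' ')
    print()
def rep():
    s=r.read_state(); a,d=ang(s['ee_pos']); f=np.array(s['ft_force']); M=R.from_quat(s['eef_rot']).as_matrix(); ft=M.T@f; q=np.radians(a)
    print('t',s['time'],'ang %.1f rad %.1f z %.4f grip %.1f'%(a,d,s['ee_pos'][2],s['grip_force']),'tang %.1f radial %.1f fz %.1f'%(-ft[0]*np.sin(q)+ft[1]*np.cos(q),ft[0]*np.cos(q)+ft[1]*np.sin(q),ft[2]))
E
python3 -m crank '[[[0,0,0,0,-1],[0,0,0,0,-1],[0,0,0,0,-1],[0,0,0,0,-1]]]' 45
python3 -c "
from plan import *
rep();table(151.2,15,20)"
```

```text
time: 13.65
ee_pos: [0.5923, 0.1233, 0.2315]
eef_rot: [0.976, 0.216, 0.0, 0.001]
ft_force: [2.2, -4.6, 0.5]
width: 0.0206
grip_force: 45.0
t 13.65 ang 150.6 rad 50.3 z 0.2315 grip 45.0 tang -4.5 radial 2.4 fz -0.5
[-4.7, -12.2, 0.33] [-6.2, -25.1, 0.67] [-4.2, -38.0, 1.0] [1.0, -50.0, 1.33] [9.2, -60.2, 1.67] [19.7, -67.9, 2.0] [31.9, -72.6, 2.33] [44.9, -74.1, 2.67] [57.8, -72.1, 3.0] [69.7, -66.9, 3.33] [79.9, -58.7, 3.67] [87.6, -48.2, 4.0] [92.4, -36.0, 4.33] [93.8, -23.0, 4.67] [91.8, -10.1, 5.0] [86.6, 1.8, 5.33] [78.4, 12.0, 5.67] [67.9, 19.7, 6.0] [55.7, 24.5, 6.33] [42.8, 25.9, 6.67]
```

```bash
python3 -m crank '[[[-4.7,-12.2,0.3,0,-1],[-6.2,-25.1,0.7,0,-1],[-4.2,-38,1,0,-1],[1,-50,1.3,0,-1],[9.2,-60.2,1.7,0,-1],[19.7,-67.9,2,0,-1],[19.7,-67.9,2,0,-1]]]' 45
python3 -c "
from plan import *
rep();table(241.2,15,20)"
```

```text
time: 14.35
ee_pos: [0.5824, 0.1936, 0.2296]
eef_rot: [0.976, 0.216, 0.001, 0.001]
ft_force: [6.0, -4.8, -1.1]
width: 0.0206
grip_force: 45.0
t 14.35 ang 241.8 rad 49.0 z 0.2296 grip 45.0 tang -0.3 radial -7.7 fz 1.1
[12.2, -4.7, 0.33] [25.1, -6.2, 0.67] [38.0, -4.2, 1.0] [50.0, 1.0, 1.33] [60.2, 9.2, 1.67] [67.9, 19.7, 2.0] [72.6, 31.9, 2.33] [74.1, 44.9, 2.67] [72.1, 57.8, 3.0] [66.9, 69.7, 3.33] [58.7, 79.9, 3.67] [48.2, 87.6, 4.0] [36.0, 92.4, 4.33] [23.0, 93.8, 4.67] [10.1, 91.8, 5.0] [-1.8, 86.6, 5.33] [-12.0, 78.4, 5.67] [-19.7, 67.9, 6.0] [-24.5, 55.7, 6.33] [-25.9, 42.8, 6.67]
```

```bash
python3 -m crank '[[[12.5,-4,0.3,0,-1],[25.6,-5.3,0.7,0,-1],[38.5,-3.3,1,0,-1],[50.5,1.9,1.3,0,-1],[60.7,10.1,1.7,0,-1],[68.4,20.6,2,0,-1],[73.1,32.8,2.3,0,-1],[74.6,45.8,2.7,0,-1]]]' 45
python3 -c "
from plan import *
rep();table(1.2,15,20)"
```

```text
time: 15.15
ee_pos: [0.666, 0.1877, 0.227]
eef_rot: [0.976, 0.218, -0.001, -0.002]
ft_force: [-9.3, 5.2, 3.7]
width: 0.0206
grip_force: 45.0
t 15.15 ang 357.1 rad 50.2 z 0.2270 grip 45.0 tang -9.0 radial -5.7 fz -3.6
[-2.0, 12.9, 0.33] [-7.2, 24.9, 0.67] [-15.4, 35.0, 1.0] [-25.9, 42.8, 1.33] [-38.1, 47.5, 1.67] [-51.0, 48.9, 2.0] [-63.9, 47.0, 2.33] [-75.9, 41.7, 2.67] [-86.1, 33.6, 3.0] [-93.8, 23.0, 3.33] [-98.5, 10.9, 3.67] [-100.0, -2.1, 4.0] [-98.0, -15.0, 4.33] [-92.8, -26.9, 4.67] [-84.6, -37.1, 5.0] [-74.1, -44.9, 5.33] [-61.9, -49.6, 5.67] [-48.9, -51.0, 6.0] [-36.0, -49.1, 6.33] [-24.1, -43.8, 6.67]
```

```bash
python3 -m crank '[[[-2.4,12.9,0.3,0,-1],[-7.9,24.9,0.7,0,-1],[-16,35,1,0,-1],[-26.5,42.8,1.3,0,-1],[-38.8,47.5,1.7,0,-1],[-51.7,48.9,2,0,-1],[-64.6,47,2.3,0,-1],[-76.6,41.7,2.7,0,-1]]]' 45
python3 -c "
from plan import *
rep();table(121.2,10,20)"
```

```text
time: 15.95
ee_pos: [0.6175, 0.1134, 0.2243]
eef_rot: [0.976, 0.216, 0.002, 0.0]
ft_force: [9.6, 1.6, -2.6]
width: 0.0203
grip_force: 45.0
t 15.95 ang 119.6 rad 51.0 z 0.2243 grip 45.0 tang -9.4 radial -2.4 fz 2.7
[-7.0, -5.1, 0.22] [-13.1, -11.4, 0.44] [-17.9, -18.7, 0.67] [-21.4, -26.7, 0.89] [-23.5, -35.1, 1.11] [-24.1, -43.8, 1.33] [-23.1, -52.5, 1.56] [-20.7, -60.8, 1.78] [-16.9, -68.7, 2.0] [-11.7, -75.7, 2.22] [-5.4, -81.7, 2.44] [1.8, -86.6, 2.67] [9.8, -90.1, 2.89] [18.3, -92.2, 3.11] [26.9, -92.8, 3.33] [35.6, -91.8, 3.56] [44.0, -89.4, 3.78] [51.8, -85.5, 4.0] [58.8, -80.4, 4.22] [64.9, -74.1, 4.44]
```

```bash
python3 -c "
from plan import *
for a in range(12): print(121.2+30*a,end=' ');table(121.2+30*a,10,3)"
```

```text
121.2 [-7.0, -5.1, 0.22] [-13.1, -11.4, 0.44] [-17.9, -18.7, 0.67] 
151.2 [-3.5, -8.0, 0.22] [-5.6, -16.4, 0.44] [-6.2, -25.1, 0.67] 
181.2 [0.9, -8.7, 0.22] [3.4, -17.0, 0.44] [7.2, -24.9, 0.67] 
211.2 [5.1, -7.0, 0.22] [11.4, -13.1, 0.44] [18.7, -17.9, 0.67] 
241.2 [8.0, -3.5, 0.22] [16.4, -5.6, 0.44] [25.1, -6.2, 0.67] 
271.2 [8.7, 0.9, 0.22] [17.0, 3.4, 0.44] [24.9, 7.2, 0.67] 
301.2 [7.0, 5.1, 0.22] [13.1, 11.4, 0.44] [17.9, 18.7, 0.67] 
331.2 [3.5, 8.0, 0.22] [5.6, 16.4, 0.44] [6.2, 25.1, 0.67] 
361.2 [-0.9, 8.7, 0.22] [-3.4, 17.0, 0.44] [-7.2, 24.9, 0.67] 
391.2 [-5.1, 7.0, 0.22] [-11.4, 13.1, 0.44] [-18.7, 17.9, 0.67] 
421.2 [-8.0, 3.5, 0.22] [-16.4, 5.6, 0.44] [-25.1, 6.2, 0.67] 
451.2 [-8.7, -0.9, 0.22] [-17.0, -3.4, 0.44] [-24.9, -7.2, 0.67]
```

```bash
p(){ python3 -c "
from plan import *
rep()"; }
python3 -m crank '[[[-7,-5.1,0.2,0,-1],[-13.1,-11.4,0.4,0,-1],[-17.9,-18.7,0.7,0,-1]]]' 45 >/dev/null; p
python3 -m crank '[[[-3.5,-8,0.2,0,-1],[-5.6,-16.4,0.4,0,-1],[-6.2,-25.1,0.7,0,-1]]]' 45 >/dev/null; p
python3 -m crank '[[[0.9,-8.7,0.2,0,-1],[3.4,-17,0.4,0,-1],[7.2,-24.9,0.7,0,-1]]]' 45 >/dev/null; p
```

```text
t 16.25 ang 149.2 rad 50.5 z 0.2236 grip 45.0 tang -9.4 radial -2.9 fz 3.2
t 16.55 ang 178.4 rad 49.9 z 0.2229 grip 45.0 tang -8.3 radial -3.7 fz -0.1
t 16.85 ang 208.4 rad 49.3 z 0.2222 grip 45.0 tang -8.9 radial -3.4 fz -1.6
```

```bash
p(){ python3 -c "
from plan import *
rep()"; }
python3 -m crank '[[[5.1,-7,0.2,0,-1],[11.4,-13.1,0.4,0,-1],[18.7,-17.9,0.7,0,-1]]]' 45 >/dev/null; p
python3 -m crank '[[[8,-3.5,0.2,0,-1],[16.4,-5.6,0.4,0,-1],[25.1,-6.2,0.7,0,-1]]]' 45 >/dev/null; p
python3 -m crank '[[[8.7,0.9,0.2,0,-1],[17,3.4,0.4,0,-1],[24.9,7.2,0.7,0,-1]]]' 45 >/dev/null; p
```

```text
t 17.15 ang 239.3 rad 49.0 z 0.2215 grip 45.0 tang -8.5 radial -3.1 fz -4.5
t 17.45 ang 269.8 rad 49.0 z 0.2208 grip 45.0 tang -7.7 radial -6.2 fz -7.8
t 17.75 ang 299.8 rad 49.3 z 0.2202 grip 45.0 tang -9.4 radial -7.4 fz -9.4
```

```bash
p(){ python3 -c "
from plan import *
rep()"; }
python3 -m crank '[[[7,5.1,0.2,0,-1],[13.1,11.4,0.4,0,-1],[17.7,18.5,0.6,0,-1]]]' 45 >/dev/null; p
python3 -m crank '[[[3.5,8,0.2,0,-1],[5.6,16.4,0.4,0,-1],[6,25.1,0.6,0,-1]]]' 45 >/dev/null; p
python3 -m crank '[[[-0.9,8.7,0.2,0,-1],[-3.4,17,0.4,0,-1],[-7.2,24.9,0.6,0,-1]]]' 45 >/dev/null; p
```

```text
t 18.05 ang 327.8 rad 49.7 z 0.2196 grip 45.0 tang -10.7 radial -7.4 fz -7.3
t 18.35 ang 354.6 rad 50.0 z 0.2192 grip 45.0 tang -12.7 radial 2.3 fz -1.2
t 18.65 ang 24.4 rad 50.4 z 0.2187 grip 45.0 tang -15.2 radial 14.4 fz 7.2
```

```bash
python3 -m crank '[[[0,0,0,0,-1],[0,0,0,0,-1],[0,0,0,0,-1]]]' 45 >/dev/null; python3 - <<'E'
from plan import *
rep(); s=r.read_state(); print(s['ft_force'],s['torque'],s['eef_rot'],s['ee_pos'])
c=cam('top'); a=c['image'][95:195,105:205,::-1]; d=cam('scene'); b=d['image'][140:240,310:410,::-1]
cv2.imwrite('pics/m5.png',cv2.resize(np.hstack([a,b]),None,fx=4,fy=4,interpolation=cv2.INTER_CUBIC))
E
```

```text
t 18.95 ang 27.3 rad 50.5 z 0.2186 grip 45.0 tang -9.4 radial 11.1 fz 4.4
[11.41856315  8.97457621 -4.27990392] [ 1.98982843 -2.47290346  0.00250902] [ 0.97602127  0.21764629  0.00266402 -0.0023418 ] [0.67206913 0.16214979 0.21857647]
```

View pics/m5.png

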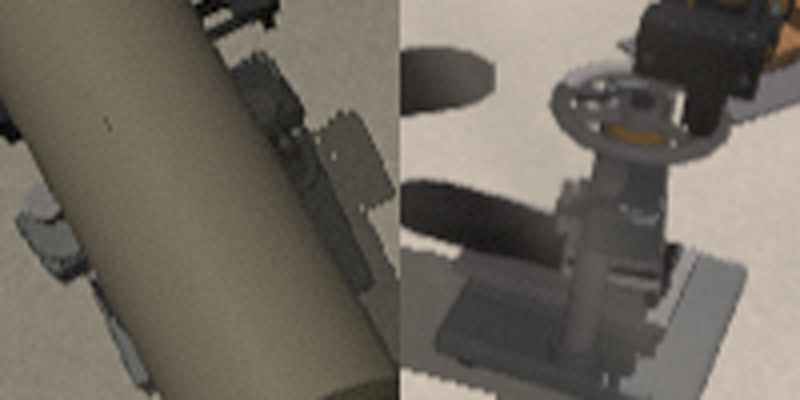

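Contact was at about 300° and the wheel is now at about 387°, so it is roughly 90° past contact. I'll relieve the load, release and retreat.

```bash
p(){ python3 -c "
from plan import *
rep()"; }
python3 -m crank '[[[1,-0.2,0,0,-1],[2,-0.5,0,0,-1],[2,-0.5,0,0,-1]]]' 45 >/dev/null; p
python3 -m crank '[[[0,0,0,0,1],[0,0,0,0,1],[0,0,0,0,1],[0,0,0,0,1],[0,0,0,0,1],[0,0,0,0,1],[0,0,0,0,1]]]' 45; p
```

```text
t 19.35 ang 27.2 rad 50.7 z 0.2185 grip 45.0 tang -6.3 radial 1.4 fz -0.3
time: 20.05
ee_pos: [0.6724, 0.1597, 0.2181]
eef_rot: [0.976, 0.216, -0.0, 0.0]
ft_force: [-0.7, -0.1, -0.4]
width: 0.0688
grip_force: 0.0
t 20.05 ang 30.0 rad 51.0 z 0.2181 grip 0.0 tang 0.2 radial -0.7 fz 0.4
```

```bash
python3 -m crank '[[[0,0,0,0,1],[0,0,-15,0,1],[0,0,-40,0,1],[0,0,-70,0,1],[0,0,-100,0,1],[-30,0,-110,0,1],[-70,30,-110,0,1],[-110,70,-110,0,1],[-140,110,-110,0,1],[-170,150,-110,0,1],[-200,190,-110,0,1],[-220,230,-110,0,1],[-220,260,-110,0,1],[-220,300,-110,0,1],[-220,320,-110,0,1],[-220,320,-110,0,1],[-220,320,-110,0,1]]]' 45
python3 - <<'E'
from plan import *
c=cam('top'); a=c['image'][95:235,105:245,::-1]; d=cam('scene'); b=d['image'][120:260,290:430,::-1]
cv2.imwrite('pics/m6.png',cv2.resize(np.hstack([a,b]),None,fx=2.85,fy=2.85,interpolation=cv2.INTER_CUBIC))
for f in (17,27,37):
    q=np.radians(f); w=np.r_[HUB,0]+.05*(np.cos(q)*BX-np.sin(q)*BY)+[0,0,.225]
    print(f,proj(c,w).round(1),proj(d,w).round(1))
E
```

```text
time: 21.75
ee_pos: [0.6084, -0.2225, 0.3288]
eef_rot: [0.976, 0.217, 0.0, -0.0]
ft_force: [-0.3, 0.4, 0.3]
width: 0.0867
grip_force: 0.0
17 [137.1 110.7] [387.  165.3]
27 [140.5 110.5] [385.1 166.5]
37 [143.9 110.9] [382.7 167.4]
```

View pics/m6.png

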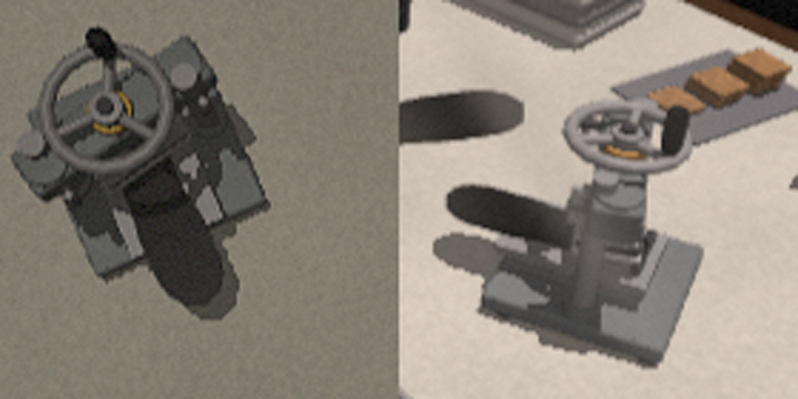

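The crank stands at top crop (101,42), which matches 27°, so the wheel has not moved. I'll check the toe alignment and then hand in.

```bash
python3 - <<'E'
from plan import *
c=cam('top'); d=cam('scene')
for x,y in((-178,0),(-116,33),(-116,-33)): 
    w=B0+BX*x/1e3+BY*y/1e3+[0,0,.008]; print(x,y,((proj(c,w)-[105,95])*2.85).round(0),((proj(d,w)-[290,120])*2.85+[399,0]).round(0))
print(c['image'].max(2)[170:202:4,150:190:2])
E
```

```text
-178 0 [204. 301.] [444. 192.]
-116 33 [148. 258.] [508. 192.]
-116 -33 [209. 231.] [488. 224.]
[[104  38  28  24  19  37  35  43  45  42  48  47  40 127 124 123 137  48
   66  42]
 [122  81  39  39  44  46  46  42  46  44  47  44  48  47  42  47  66  76
   82 143]
 [119 133  36  46  46  41  47  45  43  51  41  47  47  44  46  76  75 111
  110 129]
 [129 125 136  44  48  45  45  48  42  46  44  40  45  50  40  45  74 108
  134 132]
 [ 70  37  57  58  44  44  39  49  48  42  45  42  43  51  52  51  55  71
  139 132]
 [107 133 128 135 111  41  40  49  46  45  42  41  46  43  45  47  43  78
   71 140]
 [135 134 133 132 133 116  49  45  44  44  53  47  47  48  46  51  42  73
   76  69]
 [131 122 131 136 127 130 140  69  46  49  51  49  46  46  50  50  77  79
   76 136]]
```

```bash
python3 -c "
from bench import r
print(r.close_job())"
```

```text
the job is handed in; nothing more can be done
None
```

The orthotic lies cork side up on the bed with its heel against the stop, and the press is wound roughly a quarter turn past contact (judged from crank force). The arm is clear, nothing in the tray was knowingly touched, and the job was handed in at about 22 s; no verdict came back.

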